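# Gauge the damper tube with the free bore and present the gauge for reading

### The job

Take the depth gauge out of its wooden stand by its disc head and find by feel which of the two upright damper tubes lets it go right down: push it in until its collar sits on the tube's mouth (in the other tube a jammed piston stops the rod about 35 mm short). Then draw it out and present it for reading: the rod level, its tip over the logbook and roughly 20 cm above it. Finish while still holding it there, still and touching nothing else, and leave the bystanding seal driver, bottle and spring where they are.

Things in the scene. Friction and masses are not known exactly. Their poses are not given: they have to be found in the camera images.
- gauge: Loose depth gauge, 145 mm long, about 120 g. Origin: centre of the collar's underside; z along the rod to the head. Below: steel rod, 10 mm diameter, 85 mm long, last 10 mm tapered to 4 mm. At the origin: collar, 26 mm diameter, 8 mm thick. Above: 8 mm neck, then the disc head. Stands upright in gauge_stand at the start, collar on the stand's top.
- gauge_tip (a point): The tip of the gauge rod, 85 mm below the gauge's origin on its axis.
- gauge_head (a point): Centre of the gauge's disc head, 38 mm above its origin: an upright disc, 44 mm diameter, 12 mm thick along the gauge's y, so its flat faces can be gripped from any direction in gauge x and z. Gripped at about 45 degrees to the rod, the hand tilts 45 degrees one way with the rod upright and 45 degrees the other way with the rod level.
- gauge_stand: Fixed hardwood block, 62 x 62 mm and 95 mm high on an 85 x 85 mm foot, with a loose vertical 16 mm hole in which the gauge stands. Origin: centre of its underside; z up.
- tube_rack: Fixed grey base, 75 x 165 x 14 mm, with two upright alloy tubes at +50 and -50 mm along its y: 30 mm outside, vertical 14 mm bore, mouth 110 mm above the bench. Origin: centre of the underside; z up. In one tube, unknown which, a rigid jammed piston stops the rod with the collar 35 mm above the mouth; in the other only the collar on the mouth stops it.
- mouth_left (a point): Centre of the mouth of the tube at +y of the rack (the left one as seen from the robot), 110 mm above the bench.
- mouth_right (a point): Centre of the mouth of the tube at -y of the rack (the right one as seen from the robot), 110 mm above the bench.
- logbook: The red notebook lying on the bench, fixed, 210 (its x) x 151 (its y) x 12 mm. Origin: centre of its underside; z up.
- parts_box: Obstacle: fixed shut toolbox behind the tubes, 210 (x) x 304 (y) x 126 mm; keep the wrist clear of it. Origin: centre of its underside.
- seal_driver: Bystander: loose white tapered ring standing, 53 mm diameter, 48 mm high; origin at the centre of its underside.
- bottle_small: Bystander: loose small pale bottle with a pointed nozzle, 40 mm diameter, 101 mm high; origin at the centre of its underside.
- valve_spring: Bystander: loose standing coil spring, 47 mm diameter, 52 mm high; origin at the centre of its underside.
Mind the look-alikes: they are no part of the job. Leave any blue or green look-alike of the gauge alone.

How it is judged:
On the way, in this order (a step that is already met when the one before it is completed fails the run):
1. the gauge is fully in a damper tube, its collar resting on the mouth (((z of gauge in the frame of mouth_left between -0.003 and 0.003 m and horizontal distance between gauge and mouth_left below 0.005 m and angle between the z axis of gauge and the z axis of tube_rack, either way round below 0.09 rad and contact force between gauge and tube_rack above 0.4 N) or (z of gauge in the frame of mouth_right between -0.003 and 0.003 m and horizontal distance between gauge and mouth_right below 0.005 m and angle between the z axis of gauge and the z axis of tube_rack, either way round below 0.09 rad and contact force between gauge and tube_rack above 0.4 N))), for 0.2 s.
2. the gauge is drawn out, its tip clear above the tubes and its weight off them (height (world z) of gauge_tip above 0.115 m and contact force between gauge and tube_rack below 0.1 N), for 0.1 s.
At the end, for the whole second after the job is handed in: The gauge is held still in the fingers (more than 2 N, under 0.03 m/s) and rests on nothing, its rod within 12 degrees of level, its tip vertically over the logbook's cover and 100 to 320 mm above the bench; the bystanders stand upright within 30 mm of where they were (angle between gauge's own z axis and vertical between 1.36 and 1.78 rad and x of gauge_tip in the frame of logbook between -0.105 and 0.105 m and y of gauge_tip in the frame of logbook between -0.0755 and 0.0755 m and height (world z) of gauge_tip between 0.1 and 0.32 m and contact force between gauge and the fingers above 2 N and contact force between gauge and tube_rack below 0.1 N and contact force between gauge and logbook below 0.1 N and contact force between gauge and gauge_stand below 0.1 N and linear speed of gauge below 0.03 m/s and contact force between gauge and seal_driver below 0.1 N and contact force between gauge and bottle_small below 0.1 N and contact force between gauge and valve_spring below 0.1 N and contact force between gauge and parts_box below 0.1 N and distance of each of seal_driver, bottle_small, valve_spring from where it was at the start of the episode below 0.03 m and angle between each of seal_driver, bottle_small, valve_spring's own z axis and vertical below 0.3 rad); the arm keeps its last pose, push and grip.
It fails at once if a bystander is moved more than 30 mm or knocked over (distance of any of seal_driver, bottle_small, valve_spring from where it was at the start of the episode above 0.03 m or angle between any of seal_driver, bottle_small, valve_spring's own z axis and vertical above 0.5 rad).
It also fails if it takes over 58 s, if anything falls off the work surface, if the arm or the gripper's body presses on something with over 40 N, if the wrist force passes 120 N, or if a joint passes its speed limit or range.

### The arm

A 6-joint arm with a two-finger parallel gripper is mounted at the origin on a cart in front of the work surface, level with it; the furniture and walls round the work are solid. World frame = base frame: x ahead of the robot, y to its left, z up, the work surface at z = 0. Lengths are in m, angles in rad, forces in N, time in s.
With the tool pointing down it reaches from about 0.35 to 0.85 m from the base axis. Payload 8.1 kg.
Tool frame: the origin (TCP) lies at the very end of the fingers, on their centre line; the grasp point (between the pads) lies 19 mm behind it (robot.pinch_z is the distance from the TCP to the grasp point, in m); x points along the fingers, z is the direction in which the jaws open and shut, and the axes are right-handed (so a half turn about x gives the same grasp; the last joint's range is limited). The gripper opens to 93 mm and grips with 3 to 60 N. Pads are 15 mm wide; open, the fingers measure 128 mm over their backs; the gripper's body (75 mm by 188 mm) begins 65 mm behind the grasp point.
Start: joints at [-1.352, 0.13, 1.488, -0, 1.523, -0.085], TCP at [0.18, -0.573, 0.219] pointing down, gripper open.
Joint ranges: [-2.96, 2.96], [-0.89, 2.26], [0.02, 2.5], [-1.34, 4.48], [0, 2.73], [-2.66, 2.66]. Speed limits (rad/s): [2.39, 2.39, 2.79, 3.14, 3.14, 3.14].

### API

Orientations are given as a rotation vector (axis times angle).
In Python, from plant import robot, optics, ticket gives the robot as it stands.
- The arm moves only by the tool jog_arm, never from a script. Its argument "targets" is a list of rows, each a list of 7 numbers: the shift along the tool's x, y, z in cm, then the turn, a rotation vector about the tool's x, y, z in degrees, then the closure, from 0 (fully open) to 1 (shut). In form: [[dx, dy, dz, ax, ay, az, grip], ...]. A call has 1 to 5 rows; each row is the pose to reach, as a shift and turn from the pose measured when the call began, along the tool's axes at that moment; what a row does not reach only later rows make up. A row lasts 1/8 s, in which the tool goes at most 62.5 mm and 10.7 degrees, less where a joint would pass 70% of its speed; a pose out of reach is approached as far as the arm can. A call with a gripper value outside its range is refused whole. The fingers move at their own pace and stop on an object; "squeeze" is the grip in N (left out, the last holds). Time passes only in rows, so rows that repeat a pose let the fingers close. It gives the time, the measured TCP pose, the force and the opening at its end, in the units of the state.
- robot.read_state(): the state, without advancing time (a new reading comes with each control period).
- optics.read_camera(name): name is "side" or "top"; returns a dict with "frame" (384x512x3 uint8, red, green, blue), "vertical_fov" (degrees; the focal length in pixels is half the picture's height over the tangent of half this angle, whatever the lens; pixels are square), "cx", "cy" (the principal point, pixels), "R" (3x3) and "t" (3): a world point X has camera coordinates R X + t. Camera axes: x right, y down, z forward; pixel columns grow to the right and rows downward; lengths in m; the calibration is good to about 2 mm. A picture is of the moment at which its call begins. There is no depth.
- ticket.close_job(): hands the job in, once; it reports no verdict.
The state is a dict: "t": time; "q": joint angles; "dq": joint speeds; "joint_torque": joint torques, N m; "tool_pos": TCP position; "orientation": TCP orientation; "force": force on the tool from outside, world axes, zero at the start; "wrist_torque": the same for the moment, N m; "opening": finger opening in m.
Only numpy, scipy, OpenCV 4.12 (cv2) and the standard library are available. Lean on these libraries where they do the work, as an engineer would, in place of code of your own. Each camera call takes 0.05 s, during which the arm holds its last target.

## Working session

There is one attempt and no reset: what is moved stays moved. The work goes in short steps, Python scripts to look and compute and a tool call to move; the robot and the scene stay as the last step left them, time stands still between calls to the robot, and variables do not carry over. Pictures are saved under pics/ and viewed, and the job is handed in when it is done.

Besides the shell and the picture viewer there is one more tool, called after "Call:" by a JSON object that holds its "api" and its "payload". jog_arm: Moves the arm, as the interface text tells. Its arguments: {"type":"object","properties":{"targets":{"type":"array"},"squeeze":{"type":"number"}},"required":["targets"]}

```bash
ls; mkdir -p pics; python3 - <<'E'
from plant import robot, optics, ticket
import cv2,numpy as np
print(robot.read_state(), robot.pinch_z)
for n in ("side","top"):
    d=optics.read_camera(n)
    cv2.imwrite(f"pics/{n}0.png",d["frame"][:,:,::-1])
    print(n,d["vertical_fov"],d["cx"],d["cy"],d["R"],d["t"])
    np.savez(f"{n}0.npz",**d)
E
```

```text
pics
{'t': 0.0, 'q': array([-1.35238829e+00,  1.31164442e-01,  1.48924674e+00,  2.92506516e-06,
        1.52299745e+00, -8.54231089e-02]), 'dq': array([-0.00165354, -0.00051485, -0.00049847, -0.00245452, -0.00113711,
       -0.00040095]), 'joint_torque': array([ 1.98099051e-04, -5.59850049e+01, -4.91750872e+01,  7.66023318e-02,
        3.51210753e-02, -1.23903587e-04]), 'tool_pos': array([ 0.17939491, -0.57197003,  0.21760336]), 'orientation': array([ 0.98371937,  1.33915201, -0.98173031]), 'force': array([-0.19581696,  0.18884024, -0.75792597]), 'wrist_torque': array([ 0.0130787 , -0.04306252, -0.02397143]), 'opening': 0.09308105460551545} 0.0188
side 48.99168530756647 258.47472834002514 189.6096860387623 [[ 0.99956219  0.02814164  0.00913607]
 [ 0.02212568 -0.50594503 -0.86228191]
 [-0.01964367  0.86210654 -0.50634617]] [-0.59322424  0.03898418  1.28784331]
top 46.11381580544671 253.7678249402393 189.15274096658592 [[ 0.00540368 -0.99964207  0.02620179]
 [-0.98784586 -0.00940662 -0.15515175]
 [ 0.15534269 -0.02504494 -0.98754311]] [-0.12818875  0.5851699   1.48524847]
```

View pics/side0.png

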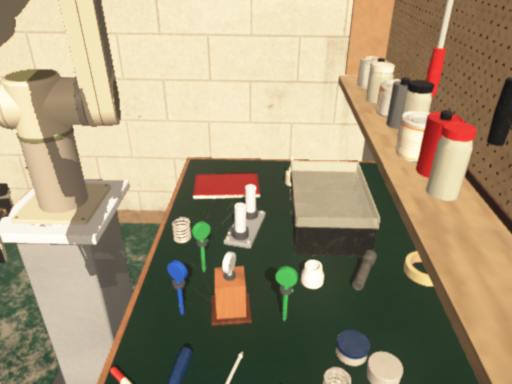

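View pics/top0.png

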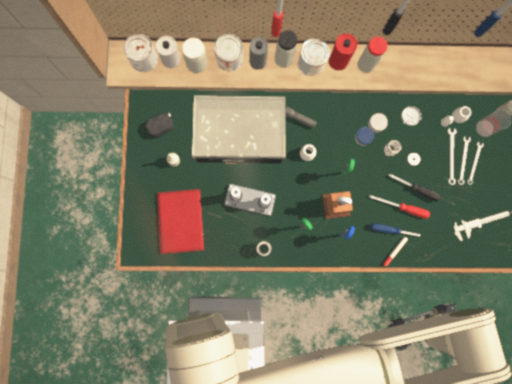

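```bash
cat > h.py <<'E'
import numpy as np, cv2
from scipy.spatial.transform import Rotation as Rn
def load(f): return dict(np.load(f))
def f_(d): return 192/np.tan(np.radians(float(d["vertical_fov"]))/2)
def proj(d,X):
    c=d["R"]@np.asarray(X,float)+d["t"]; return np.array([d["cx"]+f_(d)*c[0]/c[2], d["cy"]+f_(d)*c[1]/c[2]])
def ray(d,u,v):
    r=d["R"].T@np.array([(u-d["cx"])/f_(d),(v-d["cy"])/f_(d),1]); return -d["R"].T@d["t"], r
def onz(d,u,v,z):
    c,r=ray(d,u,v); return c+r*(z-c[2])/r[2]
def tri(d1,p1,d2,p2):
    c1,r1=ray(d1,*p1);c2,r2=ray(d2,*p2)
    s=np.linalg.lstsq(np.c_[r1,-r2],c2-c1,rcond=None)[0]
    a,b=c1+s[0]*r1,c2+s[1]*r2; return (a+b)/2,np.linalg.norm(a-b)
def crop(d,x0,y0,x1,y1,k,name):
    im=d["frame"][y0:y1,x0:x1,::-1]; cv2.imwrite(name,cv2.resize(im,None,fx=k,fy=k,interpolation=cv2.INTER_CUBIC))
E
python3 - <<'E'
from h import *
s=load("side0.npz");t=load("top0.npz")
crop(t,210,140,370,260,5,"pics/tc.png")
crop(s,160,160,320,330,3.5,"pics/sc.png")
E
```

```text
(no output)
```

View pics/tc.png

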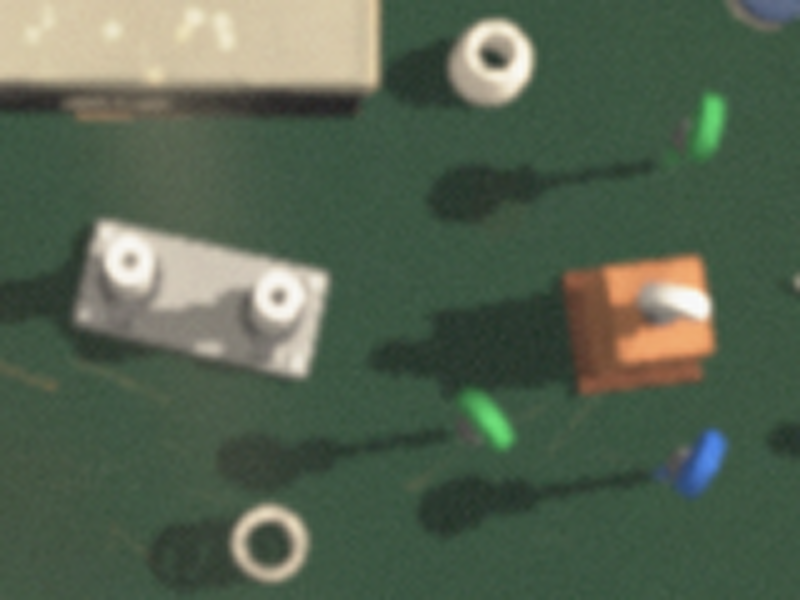

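View pics/sc.png

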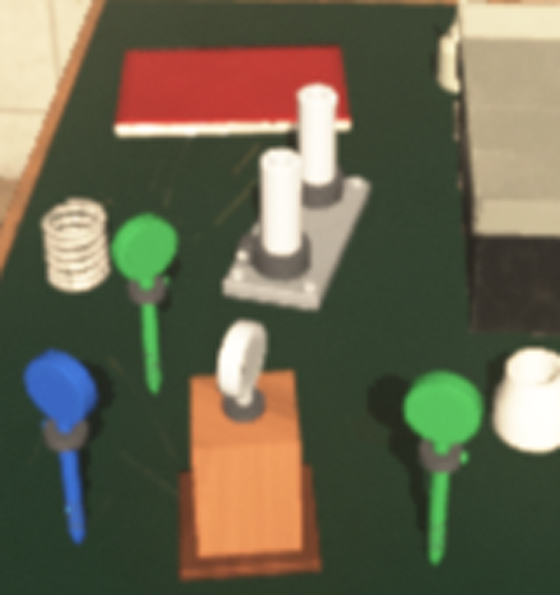

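```bash
python3 - <<'E'
from h import *
s=load("side0.npz");t=load("top0.npz")
print("cams",ray(s,0,0)[0],ray(t,0,0)[0])
print("head",tri(t,(345,200.4),s,(229.1,262.9)))
print("ml",onz(t,236,192,.11), tri(t,(236,192),s,(160+317/3.5,160+92/3.5)))
print("mr",onz(t,265.8,199.2,.11), tri(t,(265.8,199.2),s,(160+281/3.5,160+158/3.5)))
for n,p in dict(stand_tl=(210+605/5,140+267/5),tr=(210+702/5,140+257/5),br=(210+714/5,140+352/5),bl=(210+617/5,140+362/5)).items(): print(n,onz(t,*p,.095))
for n,p in dict(a=(158,192),b=(200,189),c=(204,250),d=(161,254)).items(): print("book",n,onz(t,*p,.012))
print("collar",onz(s,160+243/3.5,160+404/3.5,.099))
for n,(u,v) in dict(spring=(264,248),bottle=(173,159),seal=(307.5,153)).items(): print(n,onz(t,u,v,.05))
for n,p in dict(a=(193,97),b=(286,97),c=(286,157),d=(193,156)).items(): print("box",n,onz(t,*p,.126))
# lookalikes tips via shadows / heads
G=dict(g1=((210+487/5,140+420/5),(160+145/3.5,160+249/3.5)),b=((210+708/5,140+463/5),(160+60/3.5,160+387/3.5)),g2=((210+710/5,140+125/5),(160+443/3.5,160+410/3.5)))
for n,(a,b) in G.items(): print(n,tri(t,a,s,b))
for n,p in dict(g1=(154,390),b=(78,540),g2=(436,560)).items(): print("tip",n,onz(s,160+p[0]/3.5,160+p[1]/3.5,0))
for k in (proj(t,(.4,0,.05)),): print(k)
E
```

```text
cams [ 0.61739994 -1.07383998  0.69112962] [ 0.34802786 -0.08544044  1.56089581]
head (array([ 0.54186821, -0.41507137,  0.12999893]), np.float64(0.005219229905246388))
ml [ 0.56633852 -0.06451566  0.11      ] (array([ 0.56958391, -0.06410151,  0.10753829]), np.float64(0.005734561003446346))
mr [ 0.54359572 -0.16150765  0.11      ] (array([ 0.5471386 , -0.16121506,  0.10690765]), np.float64(0.006268737431727973))
stand_tl [ 0.56685338 -0.37770503  0.095     ]
tr [ 0.57413771 -0.44231472  0.095     ]
br [ 0.51105091 -0.44847686  0.095     ]
bl [ 0.50392913 -0.3842729   0.095     ]
book a [0.57856609 0.206127   0.012     ]
book b [0.59043321 0.06171392 0.012     ]
book c [0.38094404 0.04317084 0.012     ]
book d [0.36666805 0.18793694 0.012     ]
collar [ 0.5444993  -0.41704848  0.099     ]
spring [ 0.38791815 -0.15886762  0.05      ]
bottle [0.68719378 0.15242041 0.05      ]
seal [ 0.71356972 -0.30829745  0.05      ]
box a [0.88111876 0.08139331 0.126     ]
box b [ 0.88581325 -0.22766081  0.126     ]
box c [ 0.68097144 -0.22649142  0.126     ]
box d [0.68082822 0.07613532 0.126     ]
g1 (array([ 0.46661686, -0.29403971,  0.11884977]), np.float64(0.006717527282241831))
b (array([ 0.43921044, -0.43476318,  0.12352077]), np.float64(0.005581303384531798))
g2 (array([ 0.65895249, -0.44343388,  0.12184632]), np.float64(0.0027024785529875645))
tip g1 [ 0.46936914 -0.29538815  0.        ]
tip b [ 4.41861483e-01 -4.33244581e-01  1.11022302e-16]
tip g2 [ 0.661328   -0.44112792  0.        ]
[216.21322013 244.0387355 ]
```

```bash
python3 - <<'E'
from plant import robot, optics, ticket
print([a for a in dir(robot) if a[0]!='_'])
from h import *
from scipy.optimize import minimize
R=Rn.from_rotvec([0.98371937,1.33915201,-0.98173031]).as_matrix(); print(np.round(R,3))
q=[-1.352388,.131164,1.489247,0,1.522997,-.085423]
M=Rn.from_euler('ZYZYZ',[q[0],q[1]+q[2],q[3],q[4],q[5]]).as_matrix(); print(np.round(M,3))
s=load("side0.npz");t=load("top0.npz")
# head mask
def mask(d,box):
    x0,y0,x1,y1=box; hs=cv2.cvtColor(d["frame"],cv2.COLOR_RGB2HSV)
    m=np.zeros((384,512),np.uint8); m[y0:y1,x0:x1]=((hs[...,1]<70)&(hs[...,2]>95))[y0:y1,x0:x1]; return m
ms=mask(s,(217,246,242,277)); mt=mask(t,(330,190,358,212))
for m,d,b,n in((ms,s,(210,240,250,285),"hs"),(mt,t,(325,185,360,215),"ht")):
    im=d["frame"].copy(); crop(d,*b,8,f"pics/{n}.png"); cv2.imwrite(f"pics/{n}m.png",cv2.resize(m[b[1]:b[3],b[0]:b[2]]*255,None,fx=8,fy=8))
a=np.linspace(0,2*np.pi,60)
def ren(d,c,yaw,off,S=8):
    gx=np.array([np.cos(yaw),np.sin(yaw),0]);gy=np.array([-np.sin(yaw),np.cos(yaw),0])
    P=[c+.022*(np.cos(k)*gx+np.sin(k)*np.array([0,0,1]))+e*.006*gy for k in a for e in(-1,1)]
    p=np.array([proj(d,x) for x in P])+off+.5
    m=np.zeros((384*S//S,512),np.uint8)
    h=cv2.convexHull((p*16).astype(np.int32))
    big=np.zeros((384*4,512*4),np.uint8); cv2.fillConvexPoly(big,(p[:] *4)[cv2.convexHull((p*4).astype(np.float32),returnPoints=False)[:,0]].astype(np.int32),255)
    return cv2.resize(big,(512,384),interpolation=cv2.INTER_AREA)/255.
for yd in range(60,131,5):
    o=[]
    for d,m in((s,ms),(t,mt)):
        c=np.array([.542,-.414,.133])
        best=min(((np.abs(ren(d,c,np.radians(yd),np.array([u,v]))-m).sum(),u,v) for u in np.arange(-4,4.1,1) for v in np.arange(-4,4.1,1)))
        o.append(best)
    print(yd,[(round(b[0],1),b[1],b[2]) for b in o])
E
```

```text
['IKError', 'pinch_z', 'read_state']
[[-0.     0.954  0.299]
 [ 0.002  0.299 -0.954]
 [-1.     0.    -0.002]]Traceback (most recent call last):
  File "<stdin>", line 7, in <module>
  File "scipy/spatial/transform/_rotation.pyx", line 1413, in scipy.spatial.transform._rotation.Rotation.from_euler
ValueError: Expected axis specification to be a non-empty string of upto 3 characters, got ZYZYZ
```

```bash
cat >> h.py <<'E'
def rw(q):
    z=lambda a:Rn.from_euler('z',a); y=lambda a:Rn.from_euler('y',a)
    return (z(q[0])*y(q[1]+q[2])*z(q[3])*y(q[4])*z(q[5])).as_matrix()
E
cat > fit.py <<'E'
from h import *
q=[-1.352388,.131164,1.489247,0,1.522997,-.085423]
print(np.round(rw(q),3))
s=load("side0.npz");t=load("top0.npz")
def mask(d,box):
    x0,y0,x1,y1=box; hs=cv2.cvtColor(d["frame"],cv2.COLOR_RGB2HSV)
    m=np.zeros((384,512),np.uint8); m[y0:y1,x0:x1]=((hs[...,1]<70)&(hs[...,2]>95))[y0:y1,x0:x1]; return m
ms=mask(s,(217,246,242,273)); mt=mask(t,(330,190,358,212))
V=[]
for m,d,b in((ms,s,(210,240,250,285)),(mt,t,(325,185,365,230))):
    c=cv2.resize(d["frame"][b[1]:b[3],b[0]:b[2],::-1],None,fx=8,fy=8); k=cv2.resize(m[b[1]:b[3],b[0]:b[2]]*255,None,fx=8,fy=8)
    V.append(np.hstack([c,cv2.cvtColor(k,cv2.COLOR_GRAY2BGR)]))
cv2.imwrite("pics/hm.png",cv2.resize(np.vstack(V),None,fx=.8,fy=.8))
a=np.linspace(0,2*np.pi,60)
def ren(d,c,yaw,off):
    gx=np.array([np.cos(yaw),np.sin(yaw),0]);gy=np.array([-np.sin(yaw),np.cos(yaw),0])
    p=np.array([proj(d,c+.022*(np.cos(k)*gx+np.sin(k)*np.array([0,0,1]))+e*.006*gy) for k in a for e in(-1,1)])+off+.5
    big=np.zeros((384*4,512*4),np.uint8); cv2.fillConvexPoly(big,cv2.convexHull((p*4).astype(np.int32)),255)
    return cv2.resize(big,(512,384),interpolation=cv2.INTER_AREA)/255.
for yd in range(60,131,5):
    o=[]
    for d,m in((s,ms),(t,mt)):
        c=np.array([.542,-.414,.133]); r=ren(d,c,np.radians(yd),np.zeros(2))
        o.append(min((np.abs(cv2.warpAffine(r,np.float32([[1,0,u],[0,1,v]]),(512,384))-m).sum(),u,v) for u in np.arange(-4,4.1,.5) for v in np.arange(-4,4.1,.5)))
    print(yd,[(round(b[0],1),b[1],b[2]) for b in o])
E
python3 fit.py
```

```text
[[-0.299  0.954 -0.   ]
 [ 0.954  0.299  0.002]
 [ 0.002  0.    -1.   ]]
60 [(np.float64(62.5), np.float64(1.0), np.float64(0.0)), (np.float64(45.6), np.float64(0.0), np.float64(1.0))]
65 [(np.float64(46.8), np.float64(1.0), np.float64(0.0)), (np.float64(39.4), np.float64(0.0), np.float64(1.0))]
70 [(np.float64(38.0), np.float64(1.0), np.float64(0.0)), (np.float64(33.7), np.float64(0.0), np.float64(1.0))]
75 [(np.float64(45.3), np.float64(1.0), np.float64(0.0)), (np.float64(27.4), np.float64(0.0), np.float64(1.0))]
80 [(np.float64(62.9), np.float64(1.0), np.float64(0.0)), (np.float64(26.4), np.float64(0.0), np.float64(1.0))]
85 [(np.float64(84.6), np.float64(1.0), np.float64(0.0)), (np.float64(24.6), np.float64(0.0), np.float64(1.0))]
90 [(np.float64(106.7), np.float64(1.0), np.float64(0.0)), (np.float64(27.4), np.float64(0.0), np.float64(1.0))]
95 [(np.float64(132.6), np.float64(1.0), np.float64(0.0)), (np.float64(30.6), np.float64(0.0), np.float64(1.0))]
100 [(np.float64(127.9), np.float64(1.0), np.float64(0.0)), (np.float64(36.6), np.float64(0.0), np.float64(1.0))]
105 [(np.float64(117.6), np.float64(0.0), np.float64(0.0)), (np.float64(43.1), np.float64(0.0), np.float64(1.0))]
110 [(np.float64(112.0), np.float64(0.0), np.float64(0.0)), (np.float64(48.9), np.float64(0.0), np.float64(1.0))]
115 [(np.float64(107.8), np.float64(1.0), np.float64(0.0)), (np.float64(56.5), np.float64(0.0), np.float64(1.0))]
120 [(np.float64(109.1), np.float64(1.0), np.float64(0.0)), (np.float64(62.4), np.float64(0.0), np.float64(1.0))]
125 [(np.float64(111.4), np.float64(1.0), np.float64(0.0)), (np.float64(67.2), np.float64(-1.0), np.float64(1.0))]
130 [(np.float64(114.7), np.float64(1.0), np.float64(0.0)), (np.float64(68.6), np.float64(-1.0), np.float64(1.0))]
```

View pics/hm.png

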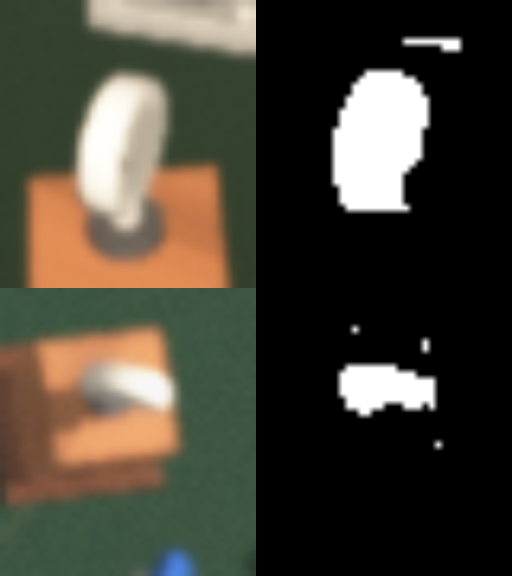

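```bash
cat >> h.py <<'E'
def tool_R(yaw,s,sg,tilt=45,level=False):
    """yaw (deg) of gauge x; s lean sign; sg jaw sign; tool matrix"""
    y=np.radians(yaw); gx=np.array([np.cos(y),np.sin(y),0]); gy=np.array([-np.sin(y),np.cos(y),0]); c,k=np.cos(np.radians(tilt)),np.sin(np.radians(tilt))
    x=-c*np.array([0,0,1])+s*k*gx; z=sg*gy
    return np.c_[x,np.cross(z,x),z]
def wristq(Rt,q1,q23):
    Rw=np.c_[-Rt[:,2],Rt[:,1],Rt[:,0]]
    B=Rn.from_euler('ZY',[q1,q23]).as_matrix()
    a,b,c=Rn.from_matrix(B.T@Rw).as_euler('ZYZ')
    return [(a,b,c),(a+np.pi,-b,c+np.pi)]
E
python3 - <<'E'
from h import *
for q1,yaw in((-.6,71),(-.15,71),(-.15,90)):
  for s in(1,-1):
    for sg in(1,-1): print(q1,yaw,s,sg,[np.round(w,2) for w in wristq(tool_R(yaw,s,sg),q1,1.65)][:1])
E
```

```text
-0.6 71 1 1 [array([0.76, 1.7 , 2.89])]
-0.6 71 1 -1 [array([ 0.76,  1.7 , -0.25])]
-0.6 71 -1 1 [array([-0.78,  1.33,  3.01])]
-0.6 71 -1 -1 [array([-0.78,  1.33, -0.14])]
-0.15 71 1 1 [array([ 0.79,  1.39, -3.07])]
-0.15 71 1 -1 [array([0.79, 1.39, 0.07])]
-0.15 71 -1 1 [array([-0.77,  1.64, -2.96])]
-0.15 71 -1 -1 [array([-0.77,  1.64,  0.18])]
-0.15 90 1 1 [array([0.78, 1.62, 2.98])]
-0.15 90 1 -1 [array([ 0.78,  1.62, -0.16])]
-0.15 90 -1 1 [array([-0.79,  1.41,  3.09])]
-0.15 90 -1 -1 [array([-0.79,  1.41, -0.05])]
```

```bash
cat >> h.py <<'E'
def plan(st,p,R):
    """full delta to TCP p, R in the tool axes, cm/deg"""
    R0=Rn.from_rotvec(st["orientation"]).as_matrix()
    d=R0.T@(np.asarray(p)-st["tool_pos"])*100; w=np.degrees(Rn.from_matrix(R0.T@R).as_rotvec())
    print("delta cm",np.round(d,2),"deg",np.round(w,2),"|d|",round(np.linalg.norm(d),2),"|w|",round(np.linalg.norm(w),1)); return d,w
def tcp_for(head,R,back=0.0): return np.asarray(head)+R[:,0]*(.0188-back)
def now():
    from plant import robot
    st=robot.read_state()
    with open("log.txt","a") as f: f.write(repr([list(st["q"]),list(st["tool_pos"]),list(st["orientation"])])+"\n")
    print("t",round(st["t"],2),"tcp",np.round(st["tool_pos"],4),"q",np.round(st["q"],3),"F",np.round(st["force"],2),"T",np.round(st["wrist_torque"],2),"op",round(st["opening"],4)); return st
E
python3 - <<'E'
from h import *
st=now(); R=tool_R(71,-1,-1); p=tcp_for([.5415,-.414,.133],R,.12); print(p)
plan(st,p,R)
E
```

```text
t 0.1 tcp [ 0.1794 -0.572   0.2177] q [-1.352  0.131  1.489  0.     1.523 -0.085] F [-0.06 -0.23  0.07] T [-0.02  0.   -0.01] op 0.0931
[ 0.5647974  -0.34633944  0.20455921]
delta cm [  1.34  43.53 -10.  ] deg [-50.7  -21.09 -41.66] |d| 44.68 |w| 68.9
```

Call:
{"api": "jog_arm", "payload": {"targets": [[-2, 5, -1, -6.5, -2.5, -5.2, 0], [-3, 11, -2.5, -13, -5, -10.4, 0], [-4, 17, -4, -19.5, -8, -16, 0], [-4, 23, -5.5, -26, -11, -21.5, 0]]}}

```text
t: 0.6
tool_pos: [0.3843, -0.4501, 0.2594]
orientation: [0.287, 1.52, -0.959]
force: [0.7, -1.6, -1.0]
opening: 0.0929
```

```bash
python3 - <<'E'
from h import *
st=now(); R=tool_R(71,-1,-1); p=tcp_for([.5415,-.414,.133],R,.12)
plan(st,p,R)
Rt=Rn.from_rotvec(st["orientation"]).as_matrix(); print(np.round(Rt,3)); W=rw(st["q"]); print(np.round(np.c_[W[:,2],W[:,1],-W[:,0]],3))
E
```

```text
t 0.6 tcp [ 0.3843 -0.4501  0.2594] q [-0.692  0.032  1.578 -0.418  1.48   0.139] F [ 0.71 -1.57 -1.05] T [ 0.16 -0.2   0.01] op 0.0929
delta cm [-2.49 20.81  4.91] deg [-24.62  -9.93 -19.88] |d| 21.53 |w| 33.2
[[-0.216  0.675  0.706]
 [-0.347  0.623 -0.702]
 [-0.913 -0.396  0.099]]
[[-0.216  0.675  0.706]
 [-0.347  0.623 -0.702]
 [-0.913 -0.396  0.099]]
```

Wrist orientation model confirmed. Continue to the pre-grasp.

Call:
{"api": "jog_arm", "payload": {"targets": [[-1, 5, 1.2, -6, -2.5, -5, 0], [-2, 10, 2.4, -12, -5, -10, 0], [-2.5, 15.5, 3.7, -18.5, -7.5, -15, 0], [-2.5, 20.8, 4.9, -24.6, -9.9, -19.9, 0], [-2.5, 20.8, 4.9, -24.6, -9.9, -19.9, 0]]}}

```text
t: 1.23
tool_pos: [0.5654, -0.3419, 0.1979]
orientation: [-0.377, 1.606, -0.861]
force: [-0.1, -0.4, -0.4]
opening: 0.093
```

```bash
python3 - <<'E'
from h import *
st=now(); R=tool_R(71,-1,-1); p=tcp_for([.5415,-.414,.133],R,.12)
plan(st,p,R)
from plant import optics
V=[]
for n,b in(("side",(170,150,330,310)),("top",(260,120,420,280))):
    d=optics.read_camera(n); np.savez(n+"1.npz",**d)
    V.append(cv2.resize(d["frame"][b[1]:b[3],b[0]:b[2],::-1],None,fx=2.5,fy=2.5,interpolation=cv2.INTER_CUBIC))
    print(n,"tcp px",proj(d,st["tool_pos"]), "in crop",(proj(d,st["tool_pos"])-b[:2])*2.5)
cv2.imwrite("pics/pre.png",np.hstack(V))
E
```

```text
t 1.23 tcp [ 0.5654 -0.3419  0.1979] q [-0.214  0.379  1.442 -0.783  1.479  0.247] F [-0.12 -0.41 -0.41] T [ 0.28 -0.16 -0.  ] op 0.093
delta cm [-0.16 -0.78  0.08] deg [ 0.7  -0.17  0.06] |d| 0.8 |w| 0.7
side tcp px [241.30994569 215.31715602] in crop [178.27486424 163.29289004]
top tcp px [325.95052637 188.88616606] in crop [164.87631592 172.21541516]
```

View pics/pre.png

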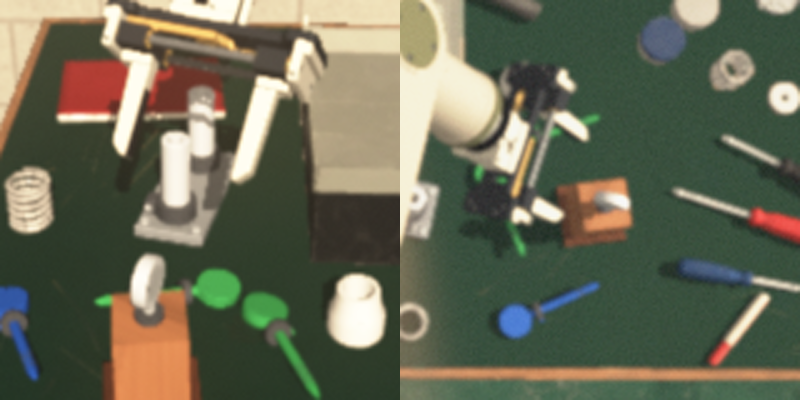

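Call:
{"api": "jog_arm", "payload": {"targets": [[2, -0.8, 0.1, 0.7, 0, 0, 0], [5, -0.8, 0.1, 0.7, 0, 0, 0], [8, -0.8, 0.1, 0.7, 0, 0, 0], [10, -0.8, 0.1, 0.7, 0, 0, 0], [10, -0.8, 0.1, 0.7, 0, 0, 0]]}}

```text
t: 1.95
tool_pos: [0.5382, -0.4199, 0.1376]
orientation: [-0.359, 1.596, -0.88]
force: [-0.1, 0.6, -0.4]
opening: 0.093
```

```bash
cat > look.py <<'E'
import sys
from h import *
from plant import optics
def look(name,bs,bt,k=2.5,pts=()):
    V=[]
    for n,b in(("side",bs),("top",bt)):
        d=optics.read_camera(n); np.savez(n+"_"+name+".npz",**d)
        V.append(cv2.resize(d["frame"][b[1]:b[3],b[0]:b[2],::-1],None,fx=k,fy=k,interpolation=cv2.INTER_CUBIC))
        for p in pts: print(n,"px",np.round(proj(d,p),1),"crop",np.round((proj(d,p)-b[:2])*k))
    cv2.imwrite(f"pics/{name}.png",np.hstack(V))
E
python3 - <<'E'
from look import *
st=now(); R=tool_R(71,-1,-1); p=tcp_for([.5415,-.414,.133],R,0)
plan(st,p,R)
look("app",(180,210,280,310),(290,150,390,250),4,[st["tool_pos"]])
E
```

```text
t 1.95 tcp [ 0.5382 -0.4199  0.1376] q [-0.341  0.419  1.509 -0.819  1.32   0.263] F [-0.09  0.64 -0.36] T [ 0.31 -0.23  0.01] op 0.093
delta cm [1.73 0.8  0.12] deg [-0.69 -0.3   0.02] |d| 1.91 |w| 0.8
side px [225.7 261.7] crop [183. 207.]
top px [346.9 200.4] crop [228. 202.]
```

View pics/app.png

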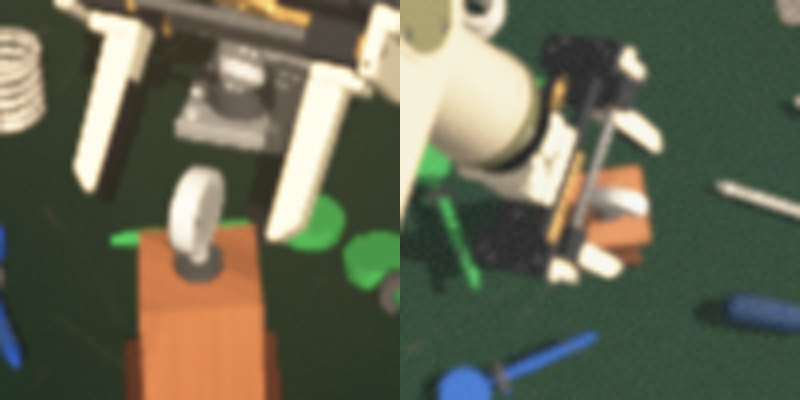

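Call:
{"api": "jog_arm", "payload": {"targets": [[1, 0.5, 0.25, -0.7, -0.3, 0, 0], [1.75, 0.8, 0.25, -0.7, -0.3, 0, 0], [1.75, 0.8, 0.25, -0.7, -0.3, 0, 0], [1.75, 0.8, 0.25, -0.7, -0.3, 0, 0]]}}

```text
t: 2.55
tool_pos: [0.5407, -0.4258, 0.1213]
orientation: [-0.371, 1.594, -0.868]
force: [-0.8, -0.1, 0.5]
opening: 0.0932
```

```bash
python3 - <<'E'
from look import *
st=now(); R=tool_R(71,-1,-1); p=tcp_for([.5415,-.414,.133],R,0)
plan(st,p,R)
look("app2",(180,210,280,310),(290,150,390,250),4,[st["tool_pos"],st["tool_pos"]-.0188*R[:,0]])
E
```

```text
t 2.55 tcp [ 0.5407 -0.4258  0.1213] q [-0.348  0.441  1.513 -0.828  1.289  0.267] F [-0.85 -0.15  0.52] T [ 0.36 -0.13  0.04] op 0.0932
delta cm [ 0.24 -0.02 -0.31] deg [0.03 0.21 0.03] |d| 0.39 |w| 0.2
side px [226.9 269.9] crop [188. 240.]
side px [229.4 260.8] crop [198. 203.]
top px [347.5 200.3] crop [230. 201.]
top px [344.6 198.4] crop [218. 194.]
```

View pics/app2.png

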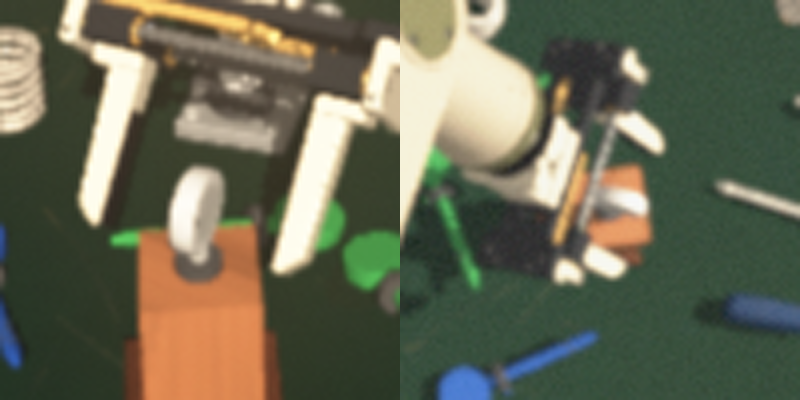

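Call:
{"api": "jog_arm", "payload": {"targets": [[0.2, 0, -0.15, 0, 0, 0, 0.5], [0.2, 0, -0.15, 0, 0, 0, 0.8], [0.2, 0, -0.15, 0, 0, 0, 1], [0.2, 0, -0.15, 0, 0, 0, 1], [0.2, 0, -0.15, 0, 0, 0, 1]], "squeeze": 45}}

```text
t: 3.28
tool_pos: [0.5391, -0.4267, 0.1202]
orientation: [-0.371, 1.594, -0.868]
force: [0.9, 0.1, -0.6]
opening: 0.0473
```

```bash
python3 - <<'E'
from look import *
st=now()
look("gr",(180,210,280,310),(290,150,390,250),4,[st["tool_pos"]])
E
```

```text
t 3.27 tcp [ 0.5391 -0.4267  0.1202] q [-0.35   0.438  1.518 -0.829  1.285  0.268] F [ 0.93  0.11 -0.57] T [ 0.35 -0.11 -0.03] op 0.0473
side px [226.  270.6] crop [184. 242.]
top px [347.8 200.9] crop [231. 204.]
```

View pics/gr.png

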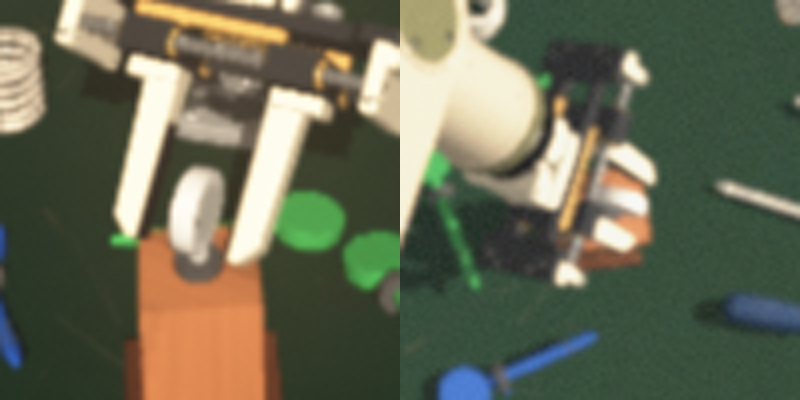

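Call:
{"api": "jog_arm", "payload": {"targets": [[0, 0, 0, 0, 0, 0, 1], [0, 0, 0, 0, 0, 0, 1], [0, 0, 0, 0, 0, 0, 1], [0, 0, 0, 0, 0, 0, 1], [0, 0, 0, 0, 0, 0, 1]]}}

```text
t: 4.0
tool_pos: [0.539, -0.4267, 0.1201]
orientation: [-0.371, 1.594, -0.868]
force: [-0.5, 0.0, -0.8]
opening: 0.0115
```

```bash
python3 - <<'E'
from look import *
st=now()
E
```

```text
t 4.0 tcp [ 0.539  -0.4267  0.1201] q [-0.35   0.438  1.518 -0.829  1.285  0.268] F [-0.55  0.03 -0.79] T [ 0.43 -0.21 -0.05] op 0.0115
```

```bash
python3 - <<'E'
from look import *
st=now(); R=Rn.from_rotvec(st["orientation"]).as_matrix()
plan(st,st["tool_pos"]+[0,0,.15],R); print(np.round(R,3))
E
```

```text
t 4.0 tcp [ 0.539  -0.4267  0.1201] q [-0.35   0.438  1.518 -0.829  1.285  0.268] F [-0.55  0.03 -0.79] T [ 0.43 -0.21 -0.05] op 0.0115
delta cm [-10.6  -10.61   0.04] deg [0. 0. 0.] |d| 15.0 |w| 0.0
[[-0.227  0.23   0.946]
 [-0.67   0.668 -0.323]
 [-0.707 -0.707  0.003]]
```

Call:
{"api": "jog_arm", "payload": {"targets": [[-1.5, -1.5, 0, 0, 0, 0, 1], [-4, -4, 0, 0, 0, 0, 1], [-7, -7, 0, 0, 0, 0, 1], [-10.6, -10.6, 0, 0, 0, 0, 1], [-10.6, -10.6, 0, 0, 0, 0, 1]]}}

```text
t: 4.62
tool_pos: [0.541, -0.4276, 0.2787]
orientation: [-0.369, 1.582, -0.873]
force: [0.4, -0.8, -1.9]
opening: 0.0119
```

```bash
python3 - <<'E'
from look import *
st=now()
look("lift",(170,160,330,320),(260,120,420,280),2.5,[st["tool_pos"]])
E
```

```text
t 4.62 tcp [ 0.541  -0.4276  0.2787] q [-0.35   0.283  1.407 -0.793  1.461  0.08 ] F [ 0.39 -0.78 -1.94] T [ 0.5  -0.26  0.03] op 0.0119
side px [224.4 204.4] crop [136. 111.]
top px [360.8 193.1] crop [252. 183.]
```

View pics/lift.png

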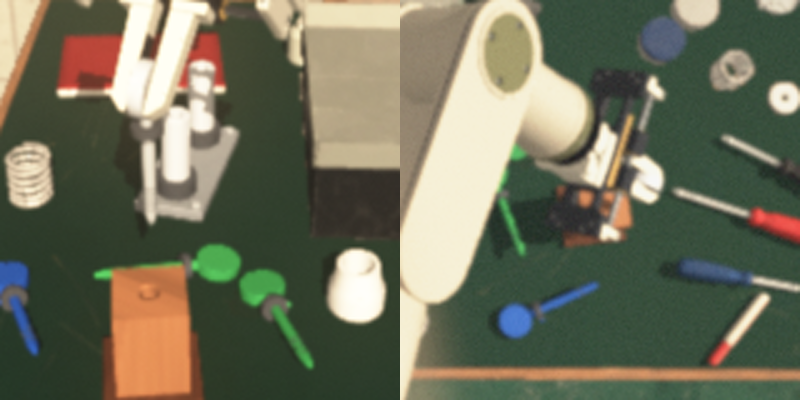

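```bash
python3 - <<'E'
from look import *
st=now(); R=tool_R(71,-1,-1)
R0=Rn.from_rotvec(st["orientation"]).as_matrix(); print(np.degrees(Rn.from_matrix(R0.T@R).as_rotvec()))
h=st["tool_pos"]-.0188*R0[:,0]; print("head",h)
a=R0@R.T@np.array([0,0,1]); print("axis if grasped upright under R",a)
for n in("side","top"):
    d=load(n+"_lift.npz"); b=(170,160) if n=="side" else (260,120)
    print(n,[np.round((proj(d,h-a*k)-b)*2.5) for k in(0,.034,.123)])
plan(st,tcp_for([.5454,-.161,.295],R),R)
E
```

```text
t 4.72 tcp [ 0.539  -0.4265  0.2719] q [-0.35   0.288  1.414 -0.791  1.46   0.082] F [-0.11  0.22 -2.44] T [ 0.43 -0.21 -0.04] op 0.0118
[-0.11074065  0.33698881  0.00695456]
head [ 0.54325525 -0.41384863  0.28518457]
axis if grasped upright under R [-0.00518766  0.00190647  0.99998473]
side [array([141.,  94.]), array([142., 132.]), array([146., 226.])]
top [array([241., 180.]), array([234., 184.]), array([217., 194.])]
delta cm [-17.7   16.24  -7.97] deg [-0.11  0.34  0.01] |d| 25.31 |w| 0.4
```

Call:
{"api": "jog_arm", "payload": {"targets": [[-4, 3.5, -1.8, 0, 0, 0, 1], [-8, 7.3, -3.6, 0, 0, 0, 1], [-12, 11, -5.4, 0, 0, 0, 1], [-15.5, 14.2, -7, 0, 0.2, 0, 1], [-17.7, 16.2, -8, -0.1, 0.3, 0, 1]]}}

```text
t: 5.35
tool_pos: [0.54, -0.1713, 0.2804]
orientation: [-0.372, 1.6, -0.867]
force: [0.0, -0.9, -1.0]
opening: 0.0118
```

Call:
{"api": "jog_arm", "payload": {"targets": [[0, 0, 0, 0, 0, 0, 1], [0, 0, 0, 0, 0, 0, 1]]}}

```text
t: 5.6
tool_pos: [0.5394, -0.1716, 0.2791]
orientation: [-0.373, 1.602, -0.866]
force: [-0.2, 0.0, -1.2]
opening: 0.0118
```

```bash
python3 - <<'E'
from look import *
st=now(); R=tool_R(71,-1,-1)
plan(st,tcp_for([.5454,-.161,.295],R),R)
look("ov",(190,110,310,250),(190,120,310,260),3.3,[st["tool_pos"]])
E
```

```text
t 5.6 tcp [ 0.5394 -0.1716  0.2791] q [ 0.047  0.244  1.453 -0.731  1.744  0.356] F [-0.21  0.05 -1.21] T [ 0.37 -0.24  0.05] op 0.0118
delta cm [-0.09 -0.28  0.22] deg [ 0.31 -0.11  0.1 ] |d| 0.37 |w| 0.3
side px [234.5 145.7] crop [147. 118.]
top px [272.4 192.8] crop [272. 240.]
```

View pics/ov.png

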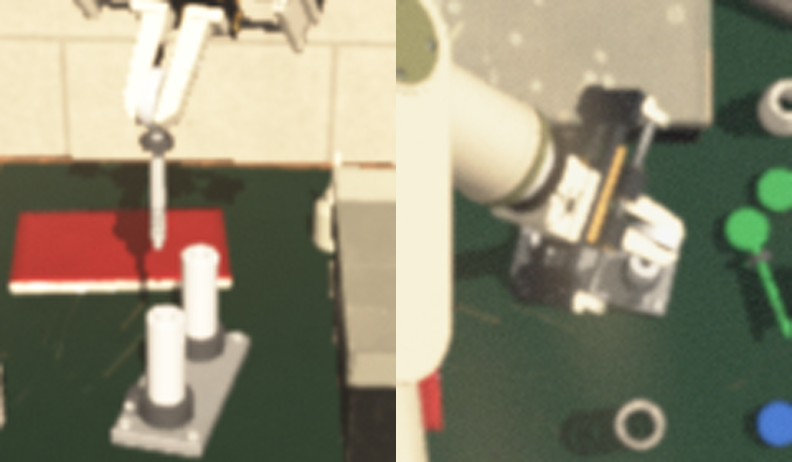

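```bash
cat > rel.py <<'E'
from h import *
import sys
n=sys.argv[1]; b=list(map(int,sys.argv[2:6])); k=float(sys.argv[6]); src=sys.argv[7]
d=load(src); crop(d,*b,k,f"pics/{n}.png")
E
python3 rel.py ovz 215 145 265 215 8 side_ov.npz
python3 - <<'E'
from h import *
d=load("side_ov.npz"); R=tool_R(71,-1,-1); st=now()
R0=Rn.from_rotvec(st["orientation"]).as_matrix(); h=st["tool_pos"]-.0188*R0[:,0]; a=R0@R.T@np.array([0,0,1]); print(h,a)
print([np.round((proj(d,h-a*k)-[215,145])*8,1) for k in(.030,.038,.1,.123)])
t=load("top_ov.npz"); crop(t,245,180,285,220,14,"pics/ovt.png"); print("top tip",(proj(t,h-a*.123)-[245,180])*14)
E
```

```text
t 5.7 tcp [ 0.5394 -0.1724  0.2797] q [ 0.046  0.243  1.453 -0.731  1.745  0.356] F [-0.65 -0.16 -1.86] T [ 0.44 -0.24  0.04] op 0.0117
[ 0.54380127 -0.15979922  0.29296588] [4.28781185e-03 6.72477754e-05 9.99990805e-01]
[array([174.,  39.]), array([174.3,  63.3]), array([176.9, 245.1]), array([177.8, 309.8])]
top tip [297.7229779  234.29591217]
```

View pics/ovz.png

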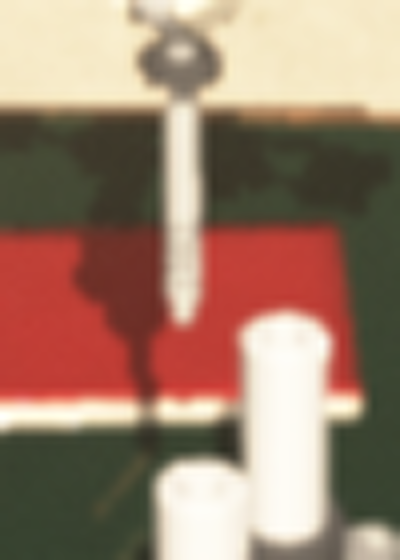

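View pics/ovt.png

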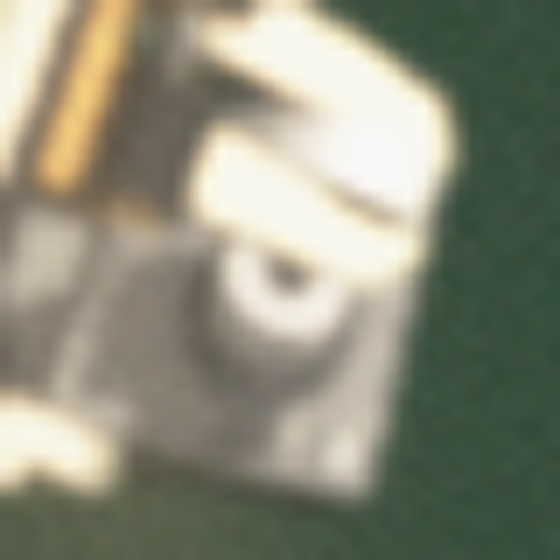

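```bash
python3 - <<'E'
from h import *
s=load("side_ov.npz");t=load("top_ov.npz")
print("side corr",onz(s,215+196.5/8,145+471/8,.11),"raw",onz(s,215+202/8,145+484/8,.11))
print("top",onz(t,245+285/14,180+285/14,.11))
# left mouth side: rim top 312, width 240-332
print("L side corr",onz(s,215+280.5/8,145+(312+23-13)/8,.11), "raw",onz(s,215+286/8,145+(312+23)/8,.11))
E
```

```text
side corr [ 0.54826913 -0.15899599  0.11      ] raw [ 0.55054289 -0.16666502  0.11      ]
top [ 0.53979315 -0.16007318  0.11      ]
L side corr [ 0.570888   -0.06157375  0.11      ] raw [ 0.57318631 -0.07047358  0.11      ]
```

```bash
python3 - <<'E'
from h import *
st=now(); R=tool_R(71,-1,-1)
plan(st,tcp_for([.548,-.160,.243],R),R)
E
```

```text
t 5.7 tcp [ 0.5394 -0.1724  0.2797] q [ 0.046  0.243  1.453 -0.731  1.745  0.356] F [-0.65 -0.16 -1.86] T [ 0.44 -0.24  0.04] op 0.0117
delta cm [3.44 3.62 0.43] deg [ 0.2  -0.12  0.08] |d| 5.02 |w| 0.3
```

Call:
{"api": "jog_arm", "payload": {"targets": [[1.5, 1.6, 0.4, 0.2, 0, 0, 1], [3, 3.2, 0.45, 0.2, -0.1, 0, 1], [3.45, 3.6, 0.45, 0.2, -0.1, 0, 1], [3.45, 3.6, 0.45, 0.2, -0.1, 0, 1]]}}

```text
t: 6.2
tool_pos: [0.5432, -0.173, 0.2287]
orientation: [-0.371, 1.6, -0.87]
force: [-0.5, -0.1, -0.4]
opening: 0.012
```

```bash
cat > over.py <<'E'
from look import *
import sys
nm=sys.argv[1]; b=list(map(int,sys.argv[2:6])); bt=list(map(int,sys.argv[6:10]))
st=now(); look(nm,b,bt,5)
R=tool_R(71,-1,-1);R0=Rn.from_rotvec(st["orientation"]).as_matrix(); h=st["tool_pos"]-.0188*R0[:,0]; a=R0@R.T@np.array([0,0,1]); print("head",h,"axis",a)
for n,bb in(("side",b),("top",bt)):
    d=load(f"{n}_{nm}.npz"); print(n,[np.round((proj(d,h-a*k)-bb[:2])*5,1) for k in(.034,.1,.123)])
E
python3 over.py ov2 205 145 285 235 240 170 320 260
```

```text
t 6.2 tcp [ 0.5432 -0.173   0.2287] q [ 0.045  0.291  1.492 -0.724  1.679  0.416] F [-0.47 -0.12 -0.36] T [ 0.39 -0.24  0.02] op 0.012
head [ 0.54759743 -0.16041886  0.24197766] axis [0.00306637 0.00146508 0.99999423]
side [array([168.3, 127.1]), array([169.8, 242.6]), array([170.3, 281.2])]
top [array([135.8, 118.1]), array([130.2, 133.5]), array([128.3, 138.6])]
```

View pics/ov2.png

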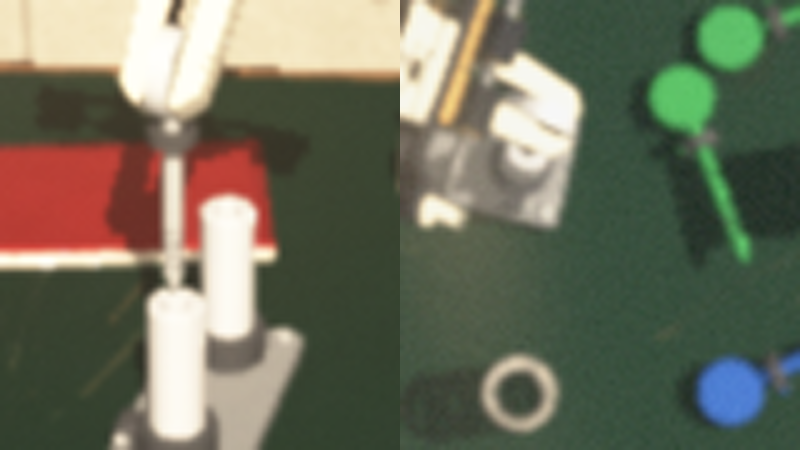

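```bash
python3 rel.py ov2z 225 185 255 225 16 side_ov2.npz; python3 -c "
print((205+170.3/5-225)*16,(145+281.2/5-185)*16)"
```

```text
224.96000000000004 259.84000000000015
```

View pics/ov2z.png

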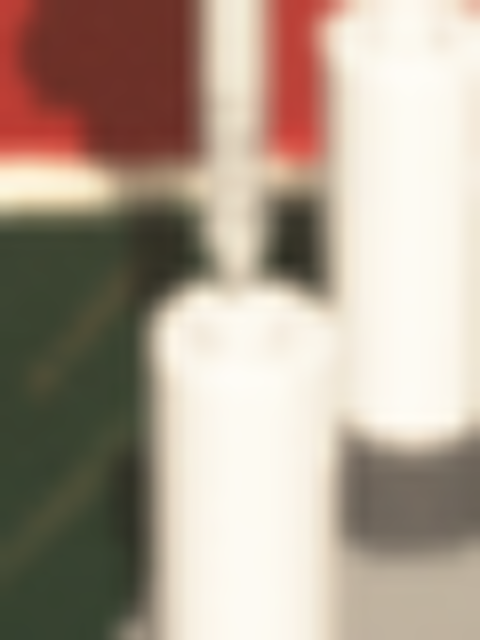

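Call:
{"api": "jog_arm", "payload": {"targets": [[0, 0, 0.1, 0, 0, 0, 1], [0.5, 0.55, 0.1, 0, 0, 0, 1], [1, 1.05, 0.1, 0, 0, 0, 1], [1.4, 1.45, 0.1, 0, 0, 0, 1]]}}

```text
t: 6.8
tool_pos: [0.5448, -0.1729, 0.2093]
orientation: [-0.37, 1.598, -0.87]
force: [1.1, -0.1, -1.4]
opening: 0.0116
```

```bash
python3 over.py in1 205 145 285 235 240 170 320 260;  python3 rel.py in1z 225 165 265 225 10 side_in1.npz
```

```text
t 6.8 tcp [ 0.5448 -0.1729  0.2093] q [ 0.045  0.311  1.504 -0.722  1.653  0.439] F [ 1.1  -0.13 -1.43] T [ 0.44 -0.22 -0.05] op 0.0116
head [ 0.54916026 -0.16028829  0.22257082] axis [0.00105829 0.00143677 0.99999841]
side [array([172.2, 161.8]), array([173.8, 275.1]), array([174.4, 313. ])]
top [array([133.8, 120.1]), array([128.4, 135. ]), array([126.6, 139.9])]
```

View pics/in1z.png

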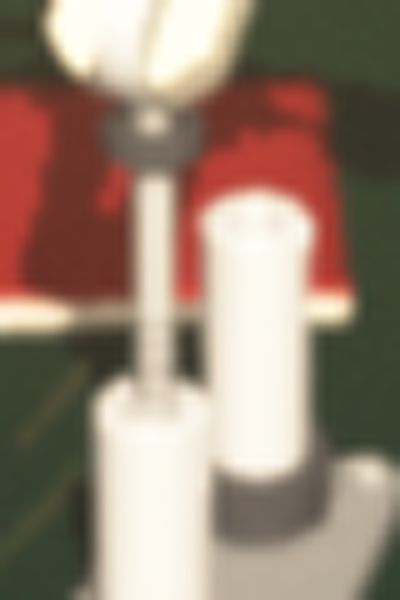

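Call:
{"api": "jog_arm", "payload": {"targets": [[0.5, 0.5, 0, 0, 0, 0, 1], [1, 1, 0, 0, 0, 0, 1], [1.5, 1.5, 0, 0, 0, 0, 1], [1.8, 1.8, 0, 0, 0, 0, 1]]}}

```text
t: 7.4
tool_pos: [0.5442, -0.1729, 0.1828]
orientation: [-0.371, 1.6, -0.87]
force: [0.4, 0.6, -1.3]
opening: 0.012
```

```bash
python3 over.py in2 205 145 285 235 240 170 320 260;  python3 rel.py in2z 225 165 265 225 10 side_in2.npz
```

```text
t 7.4 tcp [ 0.5442 -0.1729  0.1828] q [ 0.045  0.338  1.523 -0.72   1.62   0.468] F [ 0.38  0.57 -1.32] T [ 0.45 -0.24 -0.02] op 0.012
head [ 0.54859528 -0.1603384   0.19603678] axis [0.00288667 0.00141192 0.99999484]
side [array([171.7, 208.2]), array([173.1, 318.7]), array([173.5, 355.7])]
top [array([131.6, 127.2]), array([126.3, 141.7]), array([124.6, 146.5])]
```

View pics/in2z.png

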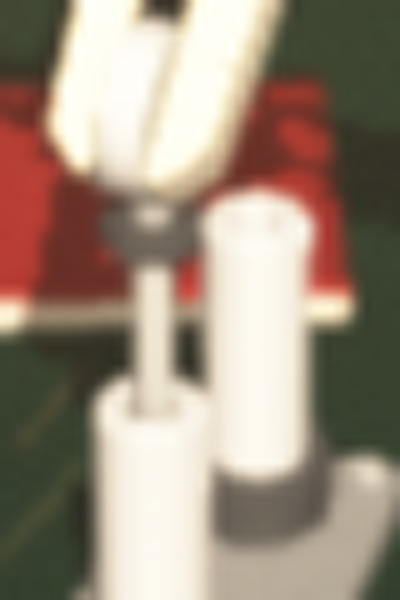

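Sliding freely (rod at crop x≈152, tube ≈153). The jam would show after about 13 mm more; go slowly through it.

Call:
{"api": "jog_arm", "payload": {"targets": [[0.4, 0.4, 0, 0, 0, 0, 1], [0.8, 0.8, 0, 0, 0, 0, 1], [1.1, 1.1, 0, 0, 0, 0, 1], [1.3, 1.3, 0, 0, 0, 0, 1]]}}

```text
t: 8.0
tool_pos: [0.5455, -0.1736, 0.169]
orientation: [-0.372, 1.595, -0.874]
force: [-4.2, 5.1, 29.7]
opening: 0.0119
```

```bash
python3 -c "
from h import *
now()"
```

```text
t 8.0 tcp [ 0.5455 -0.1736  0.169 ] q [ 0.046  0.355  1.531 -0.723  1.601  0.488] F [-4.17  5.07 29.72] T [-1.66  1.81 -0.6 ] op 0.0119
```

Call:
{"api": "jog_arm", "payload": {"targets": [[-0.5, -0.5, 0, 0, 0, 0, 1], [-1.8, -1.8, 0, 0, 0, 0, 1], [-3.2, -3.2, 0, 0, 0, 0, 1], [-4.6, -4.6, 0, 0, 0, 0, 1], [-5.7, -5.7, 0, 0, 0, 0, 1]]}}

```text
t: 8.62
tool_pos: [0.5457, -0.1732, 0.2514]
orientation: [-0.371, 1.594, -0.874]
force: [0.1, -0.7, -2.0]
opening: 0.012
```

Call:
{"api": "jog_arm", "payload": {"targets": [[0, 0, 0, 0, 0, 0, 1]]}}

```text
t: 8.75
tool_pos: [0.5465, -0.1732, 0.2533]
orientation: [-0.369, 1.591, -0.874]
force: [-0.7, 0.6, -1.4]
opening: 0.0114
```

```bash
python3 over.py up1 205 145 285 235 240 170 320 260;  python3 rel.py up1z 215 155 265 225 8 side_up1.npz; python3 - <<'E'
from h import *
st=now(); R=tool_R(71,-1,-1)
plan(st,tcp_for([.5718,-.063,.25],R),R)
E
```

```text
t 8.75 tcp [ 0.5465 -0.1732  0.2533] q [ 0.046  0.275  1.465 -0.73   1.707  0.395] F [-0.74  0.62 -1.43] T [ 0.42 -0.22 -0.04] op 0.0114
head [ 0.55074617 -0.16056029  0.26653519] axis [-0.00529172  0.00557829  0.99997044]
side [array([174.6,  82.7]), array([177. , 201.2]), array([177.8, 240.8])]
top [array([138.5, 106.4]), array([133.1, 121.8]), array([131.4, 126.8])]
t 8.85 tcp [ 0.5458 -0.1731  0.2515] q [ 0.046  0.276  1.467 -0.73   1.706  0.395] F [-0.37 -0.46 -0.97] T [ 0.47 -0.26 -0.01] op 0.0117
delta cm [-6.01  8.04 -1.14] deg [-0.21  0.14  0.24] |d| 10.1 |w| 0.3
```

View pics/up1z.png

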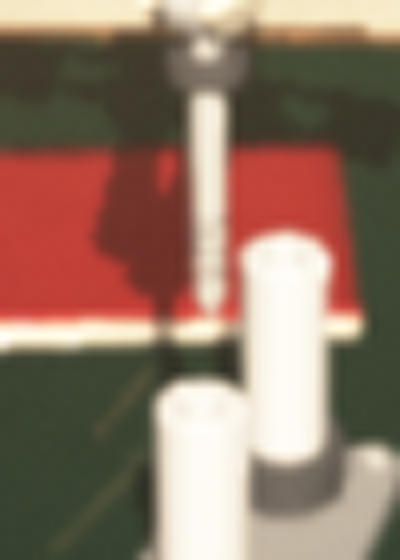

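Call:
{"api": "jog_arm", "payload": {"targets": [[-1.5, 2, -0.3, 0, 0, 0, 1], [-3.5, 4.7, -0.7, -0.1, 0.1, 0.1, 1], [-5.3, 7.1, -1, -0.2, 0.1, 0.2, 1], [-6, 8, -1.15, -0.2, 0.1, 0.2, 1], [-6, 8, -1.15, -0.2, 0.1, 0.2, 1]]}}

```text
t: 9.48
tool_pos: [0.5673, -0.0751, 0.236]
orientation: [-0.372, 1.597, -0.868]
force: [0.8, 0.2, -0.8]
opening: 0.0119
```

Call:
{"api": "jog_arm", "payload": {"targets": [[0, 0, 0, 0, 0, 0, 1]]}}

```text
t: 9.6
tool_pos: [0.5671, -0.0757, 0.2361]
orientation: [-0.372, 1.598, -0.869]
force: [0.6, -0.5, -1.3]
opening: 0.0117
```

```bash
python3 over.py ovl 215 115 295 205 200 170 280 260;  python3 rel.py ovlz 235 150 265 190 16 side_ovl.npz; python3 - <<'E'
from h import *
st=now(); R=tool_R(71,-1,-1)
plan(st,tcp_for([.5714,-.063,.243],R),R)
E
```

```text
t 9.6 tcp [ 0.5671 -0.0757  0.2361] q [ 0.189  0.393  1.352 -0.683  1.797  0.5  ] F [ 0.55 -0.47 -1.25] T [ 0.49 -0.25 -0.01] op 0.0117
head [ 0.57144821 -0.06312462  0.24934248] axis [0.00129092 0.00162348 0.99999785]
side [array([176. , 179.8]), array([175.9, 290.1]), array([175.9, 327.1])]
top [array([175.7,  75.7]), array([177.4,  93. ]), array([177.9,  98.6])]
t 9.7 tcp [ 0.567  -0.0758  0.2361] q [ 0.189  0.393  1.352 -0.683  1.797  0.5  ] F [-0.13  0.56 -2.02] T [ 0.4  -0.26  0.01] op 0.0118
delta cm [ 0.43  0.47 -0.  ] deg [0.07 0.01 0.1 ] |d| 0.64 |w| 0.1
```

View pics/ovlz.png

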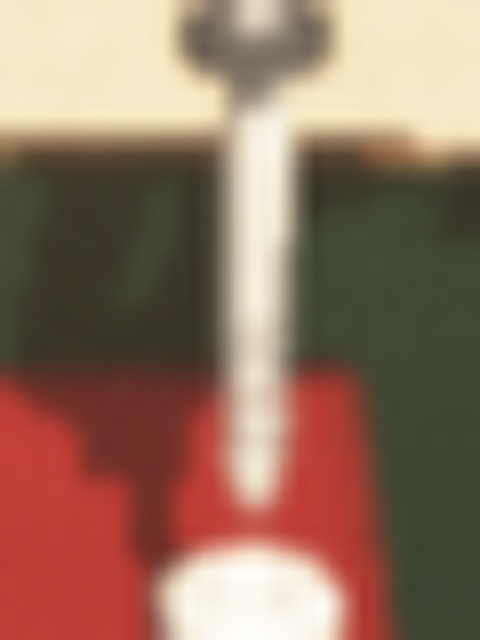

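Call:
{"api": "jog_arm", "payload": {"targets": [[0.4, 0.4, -0.07, 0, 0, 0, 1], [0.9, 0.9, -0.07, 0, 0, 0, 1], [1.4, 1.4, -0.07, 0, 0, 0, 1], [1.9, 1.9, -0.07, 0, 0, 0, 1]]}}

```text
t: 10.2
tool_pos: [0.5662, -0.0757, 0.2085]
orientation: [-0.371, 1.598, -0.869]
force: [-0.5, -0.1, -1.7]
opening: 0.0117
```

```bash
python3 over.py inl 215 115 295 205 200 170 280 260;  python3 rel.py inlz 235 150 265 190 16 side_inl.npz
```

```text
t 10.2 tcp [ 0.5662 -0.0757  0.2085] q [ 0.189  0.414  1.378 -0.676  1.762  0.53 ] F [-0.46 -0.14 -1.7 ] T [ 0.41 -0.24 -0.02] op 0.0117
head [ 0.57049765 -0.06314673  0.22176797] axis [0.00168755 0.00143662 0.99999754]
side [array([174.2, 226.6]), array([174.1, 334.2]), array([174.1, 370.3])]
top [array([176.3,  84.6]), array([177.9, 101.2]), array([178.5, 106.6])]
```

View pics/inlz.png

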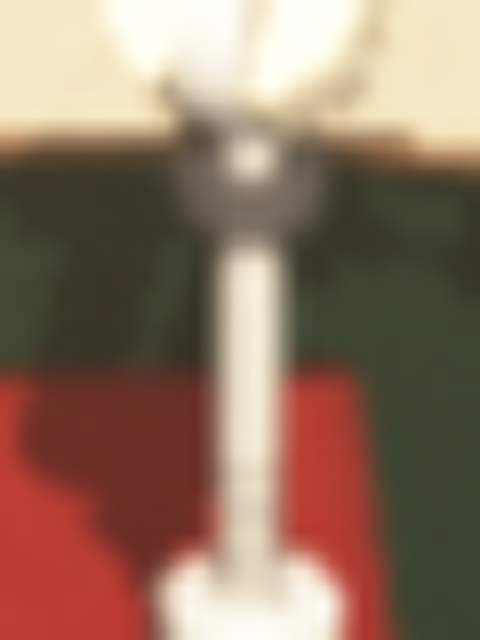

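Call:
{"api": "jog_arm", "payload": {"targets": [[0.6, 0.6, 0, 0, 0, 0, 1], [1.2, 1.2, 0, 0, 0, 0, 1], [1.8, 1.8, 0, 0, 0, 0, 1], [2.3, 2.3, 0, 0, 0, 0, 1], [2.5, 2.5, 0, 0, 0, 0, 1]]}}

```text
t: 10.92
tool_pos: [0.5654, -0.0758, 0.1718]
orientation: [-0.373, 1.6, -0.869]
force: [0.4, 0.8, -0.9]
opening: 0.012
```

```bash
python3 -c "
from h import *
now()"
```

```text
t 10.93 tcp [ 0.5654 -0.0758  0.1718] q [ 0.189  0.449  1.403 -0.67   1.716  0.567] F [ 0.43  0.77 -0.93] T [ 0.44 -0.21 -0.04] op 0.012
```

Call:
{"api": "jog_arm", "payload": {"targets": [[0.5, 0.5, 0.05, 0, 0, 0, 1], [1, 1, 0.05, 0, 0, 0, 1], [1.5, 1.5, 0.05, 0, 0, 0, 1], [1.9, 1.9, 0.05, 0, 0, 0, 1], [2.2, 2.2, 0.05, 0, 0, 0, 1]]}}

```text
t: 11.55
tool_pos: [0.5656, -0.076, 0.1403]
orientation: [-0.373, 1.601, -0.869]
force: [-0.1, 0.2, -2.4]
opening: 0.0119
```

```bash
python3 over.py inl2 215 115 295 205 200 170 280 260;  python3 rel.py inl2z 235 150 265 190 16 side_inl2.npz
```

```text
t 11.55 tcp [ 0.5656 -0.076   0.1403] q [ 0.189  0.484  1.418 -0.666  1.676  0.598] F [-0.13  0.25 -2.39] T [ 0.48 -0.24 -0.03] op 0.0119
head [ 0.56998049 -0.06343108  0.15351391] axis [0.0044748  0.00170744 0.99998853]
side [array([173.2, 338. ]), array([172.9, 439.4]), array([172.7, 473.4])]
top [array([178.3, 102.5]), array([179.8, 117.8]), array([180.2, 122.8])]
```

View pics/inl2z.png

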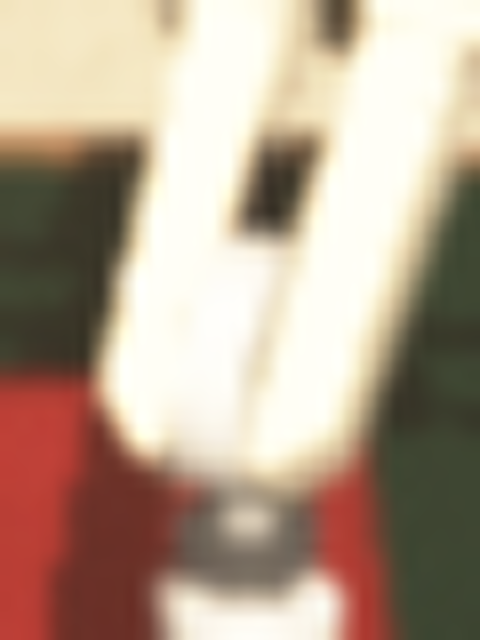

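Collar about 5 mm above the mouth. Press it home gently.

Call:
{"api": "jog_arm", "payload": {"targets": [[0.2, 0.2, 0.05, 0, 0, 0, 1], [0.4, 0.4, 0.05, 0, 0, 0, 1], [0.5, 0.5, 0.05, 0, 0, 0, 1], [0.6, 0.6, 0.05, 0, 0, 0, 1], [0.6, 0.6, 0.05, 0, 0, 0, 1]]}}

```text
t: 12.28
tool_pos: [0.5661, -0.0762, 0.1351]
orientation: [-0.373, 1.599, -0.872]
force: [-6.4, 4.8, 17.8]
opening: 0.0116
```

```bash
python3 over.py inl3 215 115 295 205 200 170 280 260;  python3 rel.py inl3z 235 150 265 190 16 side_inl3.npz
```

```text
t 12.28 tcp [ 0.5661 -0.0762  0.1351] q [ 0.189  0.492  1.418 -0.667  1.671  0.605] F [-6.38  4.8  17.76] T [-0.87  1.35 -0.82] op 0.0116
head [ 0.57048314 -0.06357639  0.14833302] axis [0.00329496 0.00409177 0.9999862 ]
side [array([174.2, 346.4]), array([173.9, 447.5]), array([173.8, 481.4])]
top [array([178.8, 102.8]), array([180.4, 118. ]), array([181., 123.])]
```

View pics/inl3z.png

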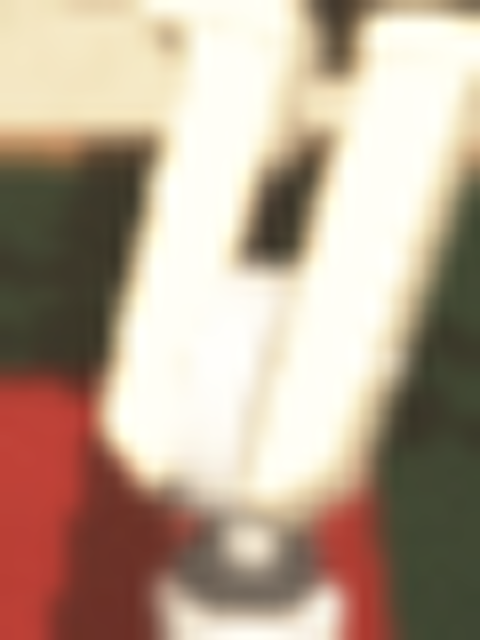

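Call:
{"api": "jog_arm", "payload": {"targets": [[0.1, 0.1, 0, 0, 0, 0, 1], [0.1, 0.1, 0, 0, 0, 0, 1], [0.1, 0.1, 0, 0, 0, 0, 1], [0.1, 0.1, 0, 0, 0, 0, 1]]}}

```text
t: 12.88
tool_pos: [0.5665, -0.0762, 0.1352]
orientation: [-0.373, 1.598, -0.873]
force: [-2.6, 1.7, 8.3]
opening: 0.0117
```

Call:
{"api": "jog_arm", "payload": {"targets": [[-0.7, -0.7, 0, 0, 0, 0, 1], [-2, -2, 0, 0, 0, 0, 1], [-3.5, -3.5, 0, 0, 0, 0, 1], [-5, -5, 0, 0, 0, 0, 1], [-6.5, -6.5, 0, 0, 0, 0, 1]]}}

```text
t: 13.5
tool_pos: [0.5668, -0.0757, 0.2291]
orientation: [-0.372, 1.597, -0.873]
force: [-0.6, -0.5, -1.8]
opening: 0.0118
```

```bash
python3 -c "
from h import *
st=now()
R0=Rn.from_rotvec(st['orientation']).as_matrix(); R=tool_R(71,-1,-1); print(st['tool_pos']-.0188*R0[:,0], R0@R.T@[0,0,1])
plan(st,st['tool_pos']+[0,0,.06],R)"
```

```text
t 13.5 tcp [ 0.5668 -0.0757  0.2291] q [ 0.19   0.4    1.358 -0.683  1.79   0.511] F [-0.64 -0.47 -1.83] T [ 0.46 -0.29  0.  ] op 0.0118
[ 0.57118389 -0.06307947  0.24234128] [9.62618303e-04 4.67151369e-03 9.99988625e-01]
delta cm [-4.22 -4.26  0.  ] deg [-0.06 -0.02  0.27] |d| 6.0 |w| 0.3
```

```bash
cat > ik.py <<'E'
from h import *
L=[eval(l) for l in open("log.txt")]
def rows(q):
    z=Rn.from_euler('z',q[0]).as_matrix(); q23=q[1]+q[2]
    W=rw(q); z4=(Rn.from_euler('ZYZ',[q[0],q23,q[3]])*Rn.from_euler('y',q[4])).as_matrix()
    # params: a1,lat,d1,a2,a3,b3,d6
    cols=[z@[1,0,0],z@[0,1,0],np.array([0,0,1.]),z@[np.sin(q[1]),0,np.cos(q[1])],z@[np.sin(q23),0,np.cos(q23)],z@[np.cos(q23),0,-np.sin(q23)],W[:,2],z4[:,1],z4[:,0]]
    return np.array(cols).T
A=np.vstack([rows(l[0]) for l in L]); b=np.hstack([l[1] for l in L])
P,res,rk,sv=np.linalg.lstsq(A,b,rcond=1e-6)
fk=lambda q: rows(q)@P
lo=np.array([-2.96,-.89,.02,-1.34,0,-2.66]);hi=np.array([2.96,2.26,2.5,4.48,2.73,2.66])
from scipy.optimize import least_squares
def ik(p,R,q0):
    def f(q):
        W=rw(q);Rt=np.c_[W[:,2],W[:,1],-W[:,0]]
        return np.r_[(fk(q)-p)*10,(Rt-R).ravel()]
    r=least_squares(f,np.clip(q0,lo+.01,hi-.01),bounds=(lo,hi)); return r.x,r.cost
E
python3 - <<'E'
from ik import *
print(np.round(P,4),rk,"max err",np.abs(A@P-b).max(),len(L))
q0=L[-1][0]
R0=tool_R(71,-1,-1)
for yaw in(71,80,90,100):
  for tip in((.48,.125,.2),(.51,.12,.2),(.54,.12,.2)):
    R=tool_R(yaw,1,-1); y=np.radians(yaw); h=np.array(tip)-.123*np.array([np.cos(y),np.sin(y),0])
    q,c=ik(tcp_for(h,R),R,np.r_[q0[:3],.78,1.5,0]); print(yaw,tip,h.round(3),np.round(q,2),round(c,6))
E
```

```text
[0.     0.0512 0.3181 0.3691 0.5534 0.0616 0.3775 0.     0.    ] 9 max err 6.661338147750939e-16 26
71 (0.48, 0.125, 0.2) [0.44  0.009 0.2  ] [-0.69 -0.24  2.11  0.72  1.6  -0.47] 0.0
71 (0.51, 0.12, 0.2) [0.47  0.004 0.2  ] [-0.66 -0.15  2.04  0.73  1.57 -0.45] 0.0
71 (0.54, 0.12, 0.2) [0.5   0.004 0.2  ] [-0.62 -0.08  1.97  0.74  1.54 -0.43] 0.0
80 (0.48, 0.125, 0.2) [0.459 0.004 0.2  ] [-0.64 -0.07  1.96  0.69  1.65 -0.55] 0.0
80 (0.51, 0.12, 0.2) [ 0.489 -0.001  0.2  ] [-0.61  0.01  1.89  0.7   1.63 -0.54] 0.0
80 (0.54, 0.12, 0.2) [ 0.519 -0.001  0.2  ] [-0.58  0.08  1.81  0.71  1.61 -0.51] 0.0
90 (0.48, 0.125, 0.2) [0.48  0.002 0.2  ] [-0.58  0.09  1.8   0.64  1.72 -0.64] 0.0
90 (0.51, 0.12, 0.2) [ 0.51  -0.003  0.2  ] [-0.56  0.17  1.72  0.65  1.71 -0.62] 0.0
90 (0.54, 0.12, 0.2) [ 0.54  -0.003  0.2  ] [-0.53  0.23  1.64  0.66  1.7  -0.59] 0.0
100 (0.48, 0.125, 0.2) [0.501 0.004 0.2  ] [-0.51  0.24  1.64  0.6   1.79 -0.71] 0.0
100 (0.51, 0.12, 0.2) [ 0.531 -0.001  0.2  ] [-0.49  0.31  1.55  0.61  1.79 -0.69] 0.0
100 (0.54, 0.12, 0.2) [ 0.561 -0.001  0.2  ] [-0.47  0.38  1.46  0.62  1.79 -0.66] 0.0
```

```bash
python3 - <<'E'
from ik import *
st=now(); R=tool_R(71,1,-1); y=np.radians(71); h=np.array([.50,.12,.21])-.123*np.array([np.cos(y),np.sin(y),0])
d,w=plan(st,tcp_for(h,R),R)
R0=Rn.from_rotvec(st["orientation"]).as_matrix()
q=st["q"]
for f,up in((0,.05),(.1,.05),(.2,.05),(.3,.05),(.5,.04),(.7,.03),(.85,.02),(1,0)):
    p=st["tool_pos"]+R0@d/100*f+[0,0,up]; Rf=R0@Rn.from_rotvec(np.radians(w)*f).as_matrix()
    qn,c=ik(p,Rf,q); print(f,np.round(R0.T@(p-st["tool_pos"])*100,1),np.round(w*f,1),np.round(qn,2),round(c,6)); q=qn
E
```

```text
t 13.5 tcp [ 0.5668 -0.0757  0.2291] q [ 0.19   0.4    1.358 -0.683  1.79   0.511] F [-0.64 -0.47 -1.83] T [ 0.46 -0.29  0.  ] op 0.0118
delta cm [ -1.52   6.06 -12.7 ] deg [-6.000e-02  4.000e-02  9.027e+01] |d| 14.15 |w| 90.3
0 [-3.5 -3.6  0. ] [-0.  0.  0.] [ 0.19  0.37  1.31 -0.7   1.85  0.46] 0.0
0.1 [-3.7 -2.9 -1.3] [-0.  0.  9.] [ 0.15  0.26  1.37 -0.57  1.8   0.43] 0.0
0.2 [-3.8 -2.3 -2.5] [-0.   0.  18.1] [ 0.09  0.16  1.44 -0.44  1.74  0.39] 0.0
0.3 [-4.  -1.7 -3.8] [-0.   0.  27.1] [ 0.02  0.06  1.51 -0.3   1.68  0.34] 0.0
0.5 [-3.6  0.2 -6.3] [-0.   0.  45.1] [-0.16 -0.11  1.67 -0.    1.58  0.18] 0.0
0.7 [-3.2  2.1 -8.9] [-0.   0.  63.2] [-0.37 -0.22  1.83  0.31  1.55 -0.05] 0.0
0.85 [ -2.7   3.7 -10.8] [-0.1  0.  76.7] [-0.53 -0.24  1.95  0.54  1.56 -0.24] 0.0
1 [ -1.5   6.1 -12.7] [-0.1  0.  90.3] [-0.67 -0.19  2.05  0.73  1.6  -0.44] 0.0
```

Call:
{"api": "jog_arm", "payload": {"targets": [[-1.8, -1.8, 0, 0, 0, 0, 1], [-3.5, -3.6, 0, 0, 0, 0, 1], [-3.6, -3.2, -0.7, 0, 0, 5, 1], [-3.7, -2.6, -2, 0, 0, 13, 1], [-3.9, -2, -3.2, 0, 0, 22, 1]]}}

```text
t: 14.12
tool_pos: [0.5411, -0.0516, 0.2719]
orientation: [-0.056, 1.597, -0.574]
force: [0.1, -1.1, -2.1]
opening: 0.0116
```

```bash
cat > fin.py <<'E'
from ik import *
st=now(); R=tool_R(71,1,-1); y=np.radians(71); h=np.array([.50,.12,.21])-.123*np.array([np.cos(y),np.sin(y),0])
d,w=plan(st,tcp_for(h,R),R)
E
python3 fin.py
```

```text
t 14.12 tcp [ 0.5411 -0.0516  0.2719] q [ 0.063  0.109  1.47  -0.374  1.713  0.369] F [ 0.08 -1.08 -2.09] T [ 0.14 -0.1   0.01] op 0.0116
delta cm [ 5.37  6.54 -9.48] deg [4.000e-02 9.000e-02 6.802e+01] |d| 12.71 |w| 68.0
```

Call:
{"api": "jog_arm", "payload": {"targets": [[0.5, 0.6, -1.1, 0, 0, 8, 1], [1, 1.3, -2.4, 0, 0, 17, 1], [1.6, 2.2, -3.7, 0, 0, 26, 1], [2.3, 3, -5, 0, 0, 35, 1], [3, 3.8, -6.2, 0, 0, 44, 1]]}}

```text
t: 14.75
tool_pos: [0.4903, -0.0097, 0.2312]
orientation: [0.537, 1.47, 0.032]
force: [-0.4, -0.0, -2.8]
opening: 0.0116
```

```bash
python3 fin.py
```

```text
t 14.75 tcp [ 0.4903 -0.0097  0.2312] q [-0.412 -0.237  1.866  0.369  1.54  -0.1  ] F [-0.41 -0.03 -2.81] T [-0.35  0.05  0.04] op 0.0116
delta cm [ 3.78  0.26 -3.32] deg [ 0.27  0.23 23.8 ] |d| 5.04 |w| 23.8
```

Call:
{"api": "jog_arm", "payload": {"targets": [[1, 0, -1.1, 0.1, 0, 8, 1], [2.4, 0.1, -2.2, 0.2, 0.1, 16, 1], [3.8, 0.3, -3.3, 0.3, 0.2, 22, 1], [3.8, 0.3, -3.3, 0.3, 0.2, 24, 1], [3.8, 0.3, -3.3, 0.3, 0.2, 24, 1]]}}

```text
t: 15.38
tool_pos: [0.465, 0.0157, 0.1972]
orientation: [0.84, 1.34, 0.357]
force: [0.4, -0.2, -1.7]
opening: 0.0115
```

Call:
{"api": "jog_arm", "payload": {"targets": [[0, 0, 0, 0, 0, 0, 1], [0, 0, 0, 0, 0, 0, 1], [0, 0, 0, 0, 0, 0, 1], [0, 0, 0, 0, 0, 0, 1]]}}

```text
t: 15.88
tool_pos: [0.465, 0.0159, 0.1973]
orientation: [0.839, 1.34, 0.357]
force: [0.1, 0.6, -1.3]
opening: 0.0117
```

```bash
python3 fin.py; python3 - <<'E'
from look import *
st=now(); R=Rn.from_rotvec(st["orientation"]).as_matrix(); a=R@tool_R(71,-1,-1).T@[0,0,1]; h=st["tool_pos"]-.0188*R[:,0]; tip=h-.123*a
print("axis",a,"tip",tip,"tilt deg from level",np.degrees(np.arcsin(a[2])))
look("fin",(130,80,310,280),(120,120,300,320),2.2,[h,tip,[tip[0],tip[1],.012]])
E
```

```text
t 15.88 tcp [0.465  0.0159 0.1973] q [-0.675 -0.191  2.051  0.731  1.597 -0.445] F [ 0.08  0.57 -1.29] T [-0.47  0.05 -0.03] op 0.0117
delta cm [ 0.05 -0.04 -0.08] deg [ 0.03  0.05 -0.08] |d| 0.11 |w| 0.1
t 15.88 tcp [0.465  0.0159 0.1973] q [-0.675 -0.191  2.051  0.731  1.597 -0.445] F [ 0.08  0.57 -1.29] T [-0.47  0.05 -0.03] op 0.0117
axis [-0.32584089 -0.94542348 -0.001469  ] tip [0.50076867 0.11958784 0.21078459] tilt deg from level -0.08416733401599304
side px [211.6 141.5] crop [180. 135.]
side px [229.6 126.1] crop [219. 101.]
side px [231.1 183.2] crop [223. 227.]
top px [212.5 221.7] crop [203. 224.]
top px [173.9 208.1] crop [118. 194.]
top px [182.5 214.6] crop [137. 208.]
```

View pics/fin.png

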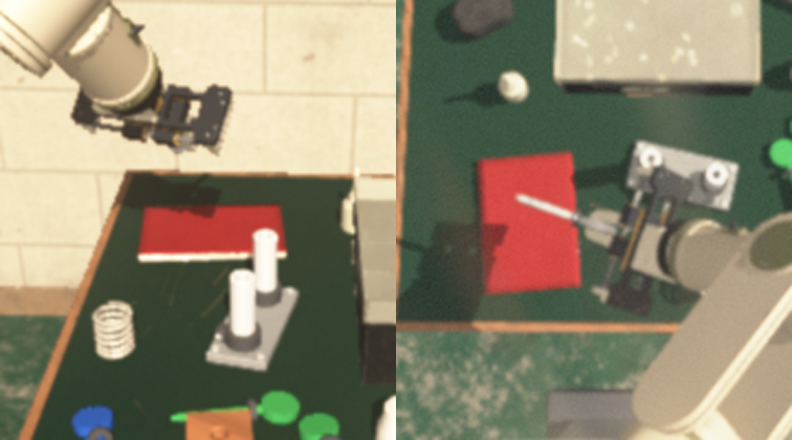

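```bash
python3 -c "
from h import *
d=load('top_fin.npz'); crop(d,110,90,440,290,2.4,'pics/all.png')
import numpy as np
st=now(); print(np.abs(st['dq']).max())"
```

```text
t 15.97 tcp [0.4649 0.0158 0.1972] q [-0.675 -0.191  2.051  0.731  1.597 -0.445] F [-0.26  0.17 -1.52] T [-0.55  0.09  0.02] op 0.0117
0.0018147559563142408
```

View pics/all.png

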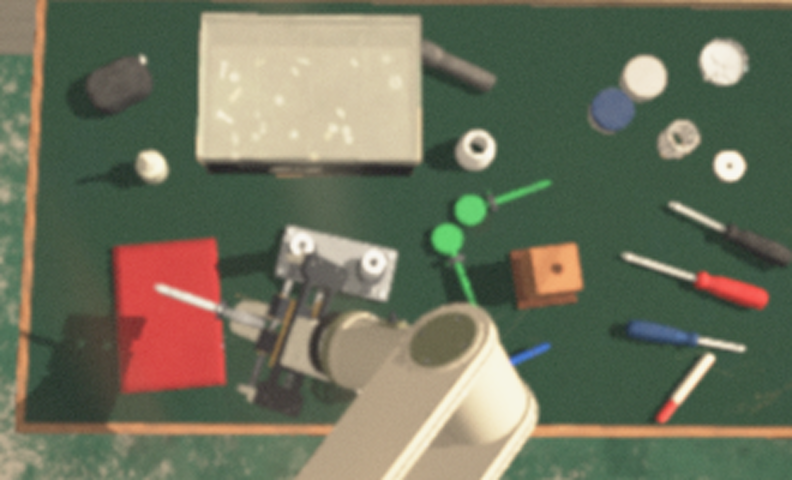

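The top view shows the tip over the book at about (160,289), the seal driver standing at (476,150) and the bottle at (152,165). The stand is empty. The arm is still, so I'm handing in.

```bash
python3 -c "
from plant import ticket
print(ticket.close_job())"
```

```text
the job is handed in; nothing more can be done
None
```

I lifted the gauge out of its stand by the head, found that the left tube is the free one, and handed in with the rod held level over the logbook. The hand-in gives no verdict, so the results below are from my own readings.

- **Right tube:** it stopped the rod with the collar about 35 mm above the mouth, with about 30 N on the tool. That is the jammed one.
- **Left tube:** it took the rod all the way. The collar sat on the mouth, with the grasp point at 148 mm as expected. I held it there about half a second with 8 to 18 N of push, then drew the gauge out.
- **Final pose, from the arm readings:**
  - The tip is at about (0.50, 0.12, 0.21) m and the rod within about 0.1° of level.
  - The fingers are on the head at 11.7 mm opening with 45 N commanded.
  - Joint speeds are below 0.002 rad/s, and the force reads only about the gauge's weight.
- **Bystanders:** the seal driver, bottle and spring looked upright and in place in the last pictures.

**Weaker checks and surprises:**
- **Rod level:** in the last side view the hand hid the gauge, so level comes from the arm's pose and the fit in the tube. The top view agreed with the computed tip to about 2 pixels.
- **Camera disagreement:** the two cameras disagreed by about 5 mm in x. I corrected for this by comparing the rod with the tubes directly in the pictures.
- **Look-alikes:** the blue and green look-alikes, which stood on their tips, toppled in the first second. I did not go near them on purpose.

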